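Hold the grid gate of the patio crate ajar

TASK

I want to reach into the crate for the salt cellar, but the carton in front has its two top flaps standing in the way of the wire-grid gate: fold the narrow flap down flat, then the wide flap down flat over it. Then take the upright knob of the gate's bolt, lift the sagging bolt over the bent-up lip of its keeper while drawing it all the way back, pull the gate open about 10 cm at its free edge and keep holding it there, still, with the gripper, because its spring shuts it: finish while holding. Leave the salt cellar, nozzle cap, tongs and drip tray where they are.

Things in the scene. Friction and masses are not known exactly. Their poses are not given: they have to be found in the camera images.
- crate: Wooden slatted crate lying on its side, 190 deep, 360 wide, 250 tall, fixed. Origin: middle of the lower edge of its front face. x points into the crate (away from the robot), y to the left, z up. A board at mid height (top at z 123) makes an upper compartment, its front shut by the gate, whose upright hinge axis is at x -8, y +150.
- keeper_lip (a point): Top middle of the keeper's bent-up lip (5 thick, crate frame x -30, y -127, z 198 mm), just under the bolt's rod, on the crate's right front post. In front of it the keeper's tall steel wall (36 wide in y, z 183 to 245, outer face at x -53) traps the bolt's end and so holds the gate shut.
- gate: Steel wire-grid gate, 250 wide, 130 to 232 mm above the table, 8 thick. Origin on its hinge axis at table height; shut, its axes are parallel to the crate's and it runs from y 0 (hinge, left) to y -250 (free edge, right). It opens towards the robot, clockwise from above, to 1.3 rad; it passes over the closed carton, not past standing flaps. A spring shuts it: 0.35 N m, 0.55 at 10 cm ajar.
- gate_edge (a point): Point on the gate's free edge, gate frame (0, -250, 180) mm. Shut, it lies at x -8 mm in the crate's frame; opening moves it to more negative x.
- barrel (a joint): Height by which the loose barrel on the gate (two short tubes on a plate, with the bolt in them) is lifted, 0 to 0.018 m. It sags back to 0 by its weight (about 260 g with the bolt). The disc at the bolt's end passes over the keeper's lip only when this is above about 0.008 m.
- bolt (a joint): How far the bolt is drawn towards the hinge (+y of the gate), 0 (home) to 0.050 m (all the way back). Friction about 1 N; stays where left. Rod 11 mm thick, level, axis 205 mm above the table, 24 mm in front of the gate's origin plane; at its right end a disc 28 mm across, 12 thick, hangs behind the keeper's lip. From about 0.040 m on, the end is clear of the keeper and the gate can swing.
- knob (a point): Centre of the bolt's upright round steel knob: 20 mm across, 245 to 290 mm above the table when sagging, on a 12 mm stem; this point is at 270 mm. 24 mm in front of the gate's origin plane, 190 mm from the hinge axis along the gate when home (140 when drawn). Moves with bolt, barrel and gate. Free from above; the crate's top is at 250 mm.
- carton: Cardboard carton full of briquettes, 120 deep (x), 160 wide (y), 95 tall, fixed, standing in front of the gate. Origin: centre of its underside; x points away from the robot, y left, about parallel to the crate's. Narrow flap hinged on its left (+y) top edge: hinge line y +80, z 95. Wide flap on its right (-y) top edge: y -80, z 99.5. Both flaps are 114 long in x, 3 thick.
- flap_narrow (a joint): Angle of the narrow flap (60 mm wide): 0 lying flat and closed (pointing to -y), 1.57 standing upright, more leaning outwards, at most 1.95. Stays where it is put; about 1 N pushes it over.
- narrow_edge (a point): Middle of the free edge of the narrow flap.
- flap_wide (a joint): Angle of the wide flap (100 mm wide): 0 lying flat over the narrow one (pointing to +y), 1.57 upright, more leaning outwards, at most 1.95. Stays where it is put; about 1 N pushes it over.
- wide_edge (a point): Middle of the free edge of the wide flap.
- salt_cellar: Bystander: clear glass salt cellar, 52 across, 72 tall, in the crate's upper compartment behind the gate. Origin: centre of its underside.
- nozzle_cap: Bystander: grey plastic spray nozzle cap, 30 across, 46 tall, standing on the crate's top. Origin: centre of its underside.
- tongs: Bystander: tongs with bamboo handles, about 275 long, 18 high, lying on the table left of the crate. Origin: middle, underside.
- drip_tray: Bystander: aluminium drip tray 150 by 110 by 22, on the table right of the crate. Origin: centre of its underside.
Mind the look-alikes: they are no part of the job. There is more than one size of the carton; the job needs the middle-sized.

How it is judged:
By the outcome, as a careful person would: the job done as asked, in the order asked, and still so for the second after the job is handed in, while the arm keeps its last pose, push and grip.
It also fails if it takes over 64 s, if anything falls off the work surface, if the arm or the gripper's body presses on something with over 40 N, if the wrist force passes 120 N, or if a joint passes its speed limit or range.

ROBOT

A 6-joint arm with a two-finger parallel gripper is mounted at the origin on the work surface. World frame = base frame: x ahead of the robot, y to its left, z up, the work surface at z = 0. Lengths are in mm, angles in rad, forces in N, time in s.
With the tool pointing down it reaches from about 425 to 925 mm from the base axis. Payload 12.5 kg.
Tool frame: the origin (TCP) lies midway between the tips of the shut fingers; the grasp point (between the pads) lies 19 mm behind it; z points along the fingers, y is the line along which they close (so a half turn about z gives the same grasp; the last joint's range is limited). The gripper opens to 85 mm and grips with 20 to 120 N. Pads are 22 mm wide; open, the fingers measure 114 mm over their backs; the gripper's body (76 mm by 85 mm) begins 54 mm behind the grasp point. The pads swing forward as they close: fully open they stand 13 mm farther back than shut.
Start: joints at [1.076, 0.491, 1.559, -0, 1.092, -0.106], TCP at [236.908, 578.376, 231.327] pointing down, gripper open.
Joint ranges: [-3.1, 3.1], [-0.84, 2.19], [0.05, 2.79], [-1.13, 4.28], [0.06, 2.93], [-2.69, 2.69]. Speed limits (rad/s): [2.22, 2.22, 2.79, 3.14, 3.14, 3.14].

INTERFACE

Orientations are given as a unit quaternion [w, x, y, z].
In Python, from cell import observe, get_image, camera_params, close_job gives the robot as it stands.
- The arm moves only by the shell command python3 -m creep 'ROWS' [OPENING]. ROWS is JSON, a list of rows, each an object with "xyz": the shift along the tool's x, y, z in units of 20 cm (1.0 is 20 cm), a list of three; "roll": the turn about the tool's z in units of pi rad (1.0 is pi rad). In form: [{"xyz": [dx, dy, dz], "roll": roll}, ...]. A call has 1 to 12 rows; each row is the pose to reach, as a shift and turn from the pose commanded when the call began, along the tool's axes at that moment, turning the shorter way round; what a row does not reach only later rows make up. A row lasts 1/8 s, in which the tool goes at most 62.5 mm and 10.7 degrees, less where a joint would pass 70% of its speed; a pose out of reach is approached as far as the arm can. A call with a number of a shift or a turn outside -1 to 1 is refused whole. A call with a gripper value outside its range is refused whole. OPENING is the gripper command: -1 is shut, 1 is fully open, values between are in proportion, set as the call begins (- or left out, the last holds). The fingers move at their own pace and stop on an object; the grip force is fixed at half the most. Time passes only in rows, so rows that repeat a pose let the fingers close. It gives the time, the measured TCP pose, the force, the opening and the grip force at its end, in the units of the state.
- observe(): the state, without advancing time (a new reading comes with each control period).
- get_image(name): name is "scene" or "top" or "wrist"; returns the picture (384x512x3 uint8, blue, green, red); there is no depth.
- camera_params(name): a dict with "mtx" (3x3 intrinsics, pixels), "dist_coeffs" ([k1, k2, p1, p2, k3] as OpenCV has them; the pictures are not rectified), "world_from_camera" (4x4, takes a point from camera to world coordinates); the wrist camera has in their place "mount" (4x4, takes a point from camera to tool coordinates, whose origin is the TCP and whose axes are the flange's). Camera axes: x right, y down, z forward; pixel columns grow to the right and rows downward; lengths in mm; the calibration is good to about 2 mm. A picture is of the moment at which its call begins: read the wrist's pose just before it. camera_params takes no time and is no camera call.
- close_job(): hands the job in; it is judged then, once.
The state is a dict: "time": time; "q": joint angles; "dq": joint speeds; "tau": joint torques, N m; "tool_pos": TCP position; "tcp_rot": TCP orientation; "contact_force": force on the tool from outside, world axes, zero at the start; "wrist_torque": the same for the moment, N m; "opening": finger opening in mm; "grip_force": force on a finger pad.
Only numpy, scipy, OpenCV 4.12 (cv2) and the standard library are available. Lean on these libraries where they do the work, as an engineer would, in place of code of your own. Each camera call takes 0.05 s, during which the arm holds its last target. There are 200 camera calls.

## Working session

There is one attempt and no reset: what is moved stays moved. The work goes in short steps, Python scripts to look and compute and a shell command to move; the robot and the scene stay as the last step left them, time stands still between calls to the robot, and variables do not carry over. Pictures are saved under pics/ and viewed, at most 10 in all, crops included, and the job is handed in when it is done.

```bash
ls; mkdir -p pics; cat > h.py <<'E'
import numpy as np, cv2
from cell import observe,get_image,camera_params
def snap(n,f):
    im=get_image(n); cv2.imwrite('pics/'+f,im); return im
def cam(n):
    p=camera_params(n); K=np.array(p['mtx'],float); d=np.array(p['dist_coeffs'],float)
    if 'mount' in p:
        s=observe(); w,x,y,z=s['tcp_rot']
        from scipy.spatial.transform import Rotation as R
        T=np.eye(4);T[:3,:3]=R.from_quat([x,y,z,w]).as_matrix();T[:3,3]=s['tool_pos']
        T=T@np.array(p['mount'])
    else: T=np.array(p['world_from_camera'],float)
    return K,d,T
def ray(c,uv):
    K,d,T=c; q=cv2.undistortPoints(np.array([[uv]],float),K,d)[0,0]
    v=T[:3,:3]@np.array([q[0],q[1],1]); return T[:3,3],v/np.linalg.norm(v)
def onz(c,uv,z):
    o,v=ray(c,uv); return o+v*(z-o[2])/v[2]
def tri(c1,u1,c2,u2):
    o1,v1=ray(c1,u1);o2,v2=ray(c2,u2)
    t=np.linalg.lstsq(np.c_[v1,-v2],o2-o1,rcond=None)[0]
    a=o1+v1*t[0];b=o2+v2*t[1]; return (a+b)/2,np.linalg.norm(a-b)
def proj(c,X):
    K,d,T=c; Ti=np.linalg.inv(T); r=cv2.Rodrigues(Ti[:3,:3])[0]
    return cv2.projectPoints(np.array(X,float).reshape(-1,1,3),r,Ti[:3,3],K,d)[0].reshape(-1,2)
E
python3 - <<'E'
from h import *
s=observe();print(s)
a=snap('scene','s0.png');b=snap('top','t0.png')
cv2.imwrite('pics/st0.png',cv2.resize(np.vstack([a,b]),(448*1,600+72-72)) ) 
for n in('scene','top'):
    c=cam(n);print(n,c[0].round(1).tolist(),c[2].round(3).tolist())
E
```

```text
pics
{'time': 0.0, 'q': array([ 1.07639463e+00,  4.91585471e-01,  1.55944278e+00,  4.81284935e-05,
        1.09166769e+00, -1.05631131e-01]), 'dq': array([-0.00039024,  0.00091485,  0.00152263, -0.00044389,  0.00030784,
       -0.00096567]), 'tau': array([ 2.14858039e-03, -6.18460250e+01, -2.61603606e+01, -1.69935413e-05,
        4.00728968e-03, -2.97707160e-06]), 'tool_pos': array([236.79250539, 578.17749612, 230.71392894]), 'tcp_rot': array([-1.83425002e-04,  1.93174298e-01,  9.81164301e-01, -5.20692405e-04]), 'contact_force': array([ 0.04567271,  0.58345843, -0.27464943]), 'wrist_torque': array([-0.0004141 ,  0.02606222, -0.00140409]), 'grip_force': 0.0, 'opening': 85.3939146508329}
scene [[492.3, 0.0, 258.4], [0.0, 492.3, 199.5], [0.0, 0.0, 1.0]] [[-0.854, -0.459, 0.244, 159.469], [-0.519, 0.745, -0.419, 687.823], [0.011, -0.484, -0.875, 1577.643], [0.0, 0.0, 0.0, 1.0]]
top [[459.5, 0.0, 248.5], [0.0, 459.5, 194.5], [0.0, 0.0, 1.0]] [[-0.026, -0.98, 0.197, 318.32], [-1.0, 0.023, -0.02, 54.998], [0.015, -0.198, -0.98, 1283.166], [0.0, 0.0, 0.0, 1.0]]
```

View pics/s0.png

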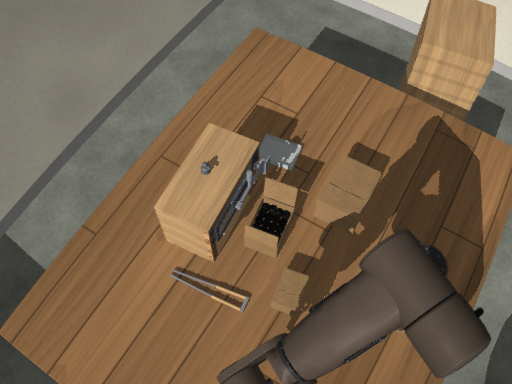

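View pics/t0.png

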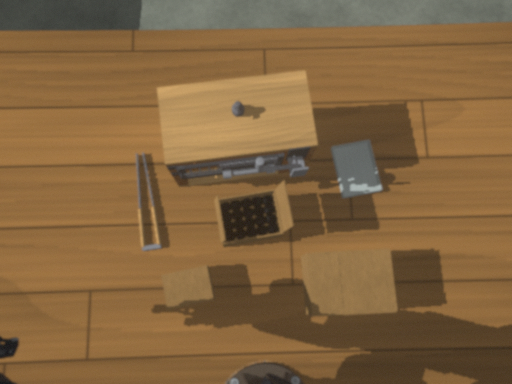

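The top view shows three cartons: a small shut one at (188,286), a large shut one at (349,282), and an open one with briquettes at (252,216). The open one is right in front of the gate, middle-sized, with two flaps up, so it is the target. I'll confirm in an enlarged crop.

```bash
python3 - <<'E'
import cv2,numpy as np
t=cv2.imread('pics/t0.png')[55:255,140:340];s=cv2.imread('pics/s0.png')[110:270,150:310]
o=np.hstack([cv2.resize(t,(400,400),interpolation=2)]+[cv2.resize(s,(400,400),interpolation=2)])
cv2.imwrite('pics/c1.png',o)
E
```

```text
(no output)
```

View pics/c1.png

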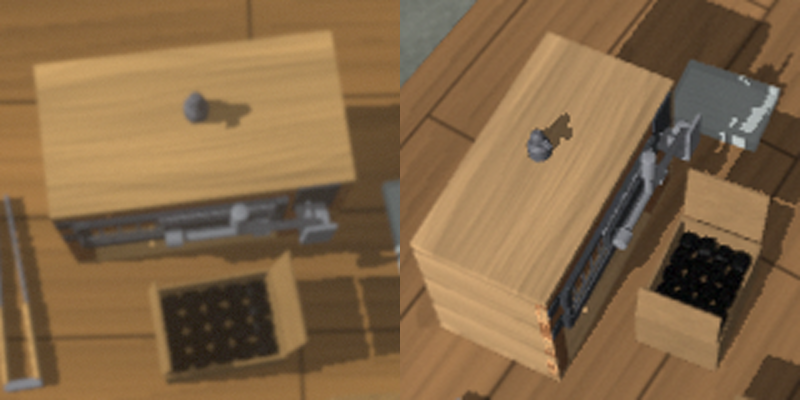

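```bash
python3 - <<'E'
from h import *
S=cam('scene');T=cam('top')
t=lambda x,y:(140+x/2,55+y/2)
s=lambda x,y:(150+(x-400)/2.5,110+y/2.5)
P={'knobmid':((238,214),(648,165)),
'crFL':((52,218),(548,295+6)),'crFR':((354,180),(672,80)),'crBL':((34,66),(412,247)),'crBR':((332,32),(547,33)),
'nar_back':((151,287),(638,290)),'nar_front':((162,378),(720,318)),
'wide_back':((288,254),(690,170)),'wide_front':((306,346),(770,195))}
for k,(a,b) in P.items():
    X,e=tri(T,t(*a),S,s(*b)); print(k,X.round(0),round(e,1))
for k in('crFL','crFR','crBL','crBR'): print(k,onz(T,t(*P[k][0]),250).round(0))
print('knob268',onz(T,t(238,214),272).round(0))
print('wide hinge back/front', onz(T,t(270,274),97).round(0),onz(T,t(282,357),97).round(0))
print('narrow', onz(T,t(162,290),95).round(0),onz(T,t(172,378),95).round(0))
E
```

```text
knobmid [592.   8. 276.] 6.0
crFL [599. 222. 256.] 3.7
crFR [ 638. -128.  259.] 0.7
crBL [788. 246. 247.] 7.0
crBR [ 828. -113.  248.] 1.5
nar_back [537. 115. 161.] 3.4
nar_front [423. 102. 182.] 5.4
wide_back [564. -54. 199.] 1.5
wide_front [452. -69. 212.] 1.6
crFL [603. 223. 250.]
crFR [ 641. -130.  250.]
crBL [791. 246. 250.]
crBR [ 828. -113.  250.]
knob268 [597.   9. 272.]
wide hinge back/front [562. -39.  97.] [452. -51.  97.]
narrow [544. 103.  95.] [429.  92.  95.]
```

Triangulation puts the crate's front mid-edge at about (622,46), yaw 0.105. The knob is at about (594,6) at height ~274. The carton centre is about (495,25), yaw ~0.12. I'll move to the outside of the narrow flap with the fingers shut and the tool aligned to the crate.

```bash
python3 -m creep '[{"xyz":[-0.95,-0.72,0],"roll":-0.157},{"xyz":[-0.95,-0.72,0],"roll":-0.157},{"xyz":[-0.95,-0.72,0],"roll":-0.157},{"xyz":[-0.95,-0.72,0],"roll":-0.157},{"xyz":[-0.95,-0.72,0],"roll":-0.157}]' -1
python3 - <<'E'
from h import *
from scipy.spatial.transform import Rotation as R
s=observe();w,x,y,z=s['tcp_rot'];M=R.from_quat([x,y,z,w]).as_matrix();print(M.round(3).tolist())
print((M.T@(np.array([480,175,231])-s['tool_pos'])/200).round(3))
E
```

```text
time: 0.72
tool_pos: [359.6, 370.6, 231.3]
tcp_rot: [-0.0, -0.05, 0.999, -0.0]
contact_force: [0.1, 1.2, 0.3]
opening: -0.1
grip_force: 0.0
[[-0.995, -0.1, -0.0], [-0.1, 0.995, -0.0], [0.0, -0.0, -1.0]]
[-0.501 -1.033  0.002]
```

```bash
python3 -m creep '[{"xyz":[-0.5,-1,0],"roll":0},{"xyz":[-0.5,-1,0],"roll":0},{"xyz":[-0.5,-1,0],"roll":0},{"xyz":[-0.5,-1,0],"roll":0},{"xyz":[-0.5,-1,0],"roll":0}]'
python3 - <<'E'
from h import *
import pickle
c=cam('wrist');pickle.dump(c,open('w1.pkl','wb'))
a=snap('wrist','w1.png');print(c[2].round(2).tolist())
E
```

```text
time: 1.35
tool_pos: [479.4, 183.5, 231.0]
tcp_rot: [-0.0, -0.051, 0.999, -0.0]
contact_force: [-0.2, 0.3, -0.5]
opening: -0.0
grip_force: 0.0
[[-0.1, 0.96, 0.26, 414.8], [0.99, 0.1, 0.02, 177.94], [-0.0, 0.26, -0.97, 373.59], [0.0, 0.0, 0.0, 1.0]]
```

View pics/w1.png

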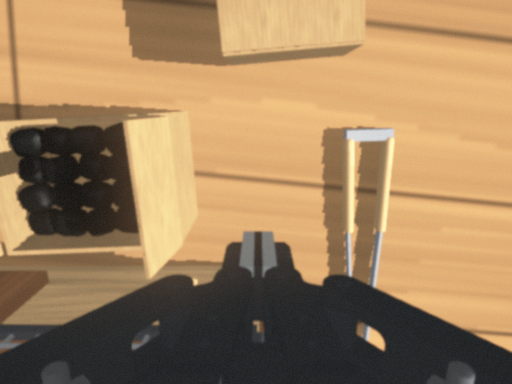

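The wrist view shows the carton at left. The narrow flap's free edge runs from (124,125) to (150,277), and the base's left edge from (188,112) to (197,213).

```bash
python3 - <<'E'
from h import *
import pickle
c=pickle.load(open('w1.pkl','rb'));T=cam('top')
for z in(140,150,155):
    a,b=onz(c,(124,125),z),onz(c,(150,277),z);print(z,a.round(0),b.round(0),np.linalg.norm(a-b).round(0))
a,b=onz(c,(188,112),0),onz(c,(197,213),0);print('base',a.round(0),b.round(0),np.linalg.norm(a-b).round(0))
t=lambda x,y:(140+x/2,55+y/2)
for p in((151,287),(162,378)): print('top nar',onz(T,t(*p),152).round(0))
for p in((288,254),(306,346)): print('top wide',onz(T,t(*p),197).round(0))
def loc(C,yaw,p): return np.array(C)+np.array([[np.cos(yaw),-np.sin(yaw)],[np.sin(yaw),np.cos(yaw)]])@p
E
```

```text
140 [438.  87. 140.] [554. 107. 140.] 117.0
150 [437.  91. 150.] [548. 110. 150.] 112.0
155 [437.  93. 155.] [545. 111. 155.] 110.0
base [431. 102.   0.] [546. 118.   0.] 116.0
top nar [538. 115. 152.]
top nar [424. 103. 152.]
top wide [566. -54. 197.]
top wide [453. -71. 197.]
```

```bash
python3 -m creep '[{"xyz":[0,0,0.25],"roll":0},{"xyz":[0,0,0.45],"roll":0},{"xyz":[0,-0.1,0.45],"roll":0},{"xyz":[0,-0.25,0.45],"roll":0},{"xyz":[0,-0.35,0.45],"roll":0},{"xyz":[0,-0.45,0.46],"roll":0},{"xyz":[0,-0.53,0.49],"roll":0},{"xyz":[0,-0.6,0.53],"roll":0},{"xyz":[0,-0.6,0.56],"roll":0},{"xyz":[0,-0.57,0.6],"roll":0},{"xyz":[0,-0.57,0.63],"roll":0},{"xyz":[0,-0.57,0.63],"roll":0}]'
python3 - <<'E'
from h import *
import pickle
c=cam('wrist');pickle.dump(c,open('w2.pkl','wb'))
print(observe()['contact_force']);snap('wrist','w2.png')
E
```

```text
time: 2.9
tool_pos: [490.0, 71.7, 104.8]
tcp_rot: [-0.0, -0.053, 0.999, 0.0]
contact_force: [-0.1, 0.5, 0.4]
opening: -0.3
grip_force: 0.0
[-0.05579749  0.54041734  0.37355933]
```

View pics/w2.png

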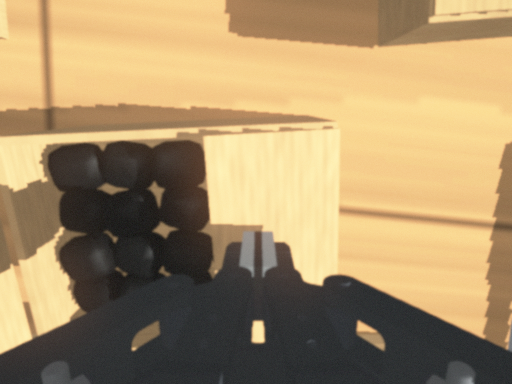

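The narrow flap now lies nearly flat under the fingertips. Its far end runs along columns 205–340. I'll press down gently.

```bash
python3 -m creep '[{"xyz":[0,0,0.02],"roll":0},{"xyz":[0,0,0.03],"roll":0},{"xyz":[0,0,0.035],"roll":0},{"xyz":[0,0,0.035],"roll":0}]'
```

```text
time: 3.45
tool_pos: [490.3, 71.2, 98.2]
tcp_rot: [-0.0, -0.052, 0.999, 0.0]
contact_force: [-1.1, 0.2, -0.7]
opening: -0.3
grip_force: 0.0
```

```bash
python3 -m creep '[{"xyz":[0,0,0.007],"roll":0},{"xyz":[0,0,0.014],"roll":0},{"xyz":[0,0,0.014],"roll":0}]'
```

```text
time: 3.82
tool_pos: [490.4, 71.2, 97.4]
tcp_rot: [0.001, -0.052, 0.999, -0.0]
contact_force: [-7.4, -1.0, 29.7]
opening: 0.0
grip_force: 14.7
```

```bash
python3 -m creep '[{"xyz":[0,0,-0.3],"roll":0},{"xyz":[0,0,-0.6],"roll":0},{"xyz":[0,-0.1,-0.72],"roll":0},{"xyz":[0,-0.4,-0.72],"roll":0},{"xyz":[0,-0.7,-0.72],"roll":0},{"xyz":[0,-1,-0.72],"roll":0},{"xyz":[0,-1,-0.72],"roll":0},{"xyz":[0,-1,-0.72],"roll":0}]'
```

```text
time: 4.82
tool_pos: [510.8, -127.4, 239.2]
tcp_rot: [-0.0, -0.052, 0.999, 0.0]
contact_force: [0.0, -0.1, 0.1]
opening: -0.1
grip_force: 0.0
```

```bash
python3 -m creep '[{"xyz":[0,0,0.2],"roll":0},{"xyz":[0,0.1,0.37],"roll":0},{"xyz":[0,0.25,0.37],"roll":0},{"xyz":[0,0.37,0.37],"roll":0},{"xyz":[0,0.48,0.37],"roll":0},{"xyz":[0,0.58,0.4],"roll":0},{"xyz":[0,0.67,0.45],"roll":0},{"xyz":[0,0.73,0.5],"roll":0},{"xyz":[0,0.73,0.56],"roll":0},{"xyz":[0,0.72,0.62],"roll":0},{"xyz":[0,0.72,0.67],"roll":0},{"xyz":[0,0.72,0.67],"roll":0}]'
python3 -m creep '[{"xyz":[0,0,0.01],"roll":0},{"xyz":[0,0,0.02],"roll":0},{"xyz":[0,0,0.02],"roll":0}]'
```

```text
time: 6.32
tool_pos: [495.9, 15.1, 104.6]
tcp_rot: [-0.001, -0.052, 0.999, 0.0]
contact_force: [1.0, -0.2, -0.6]
opening: -0.0
grip_force: 0.0
time: 6.7
tool_pos: [496.4, 15.4, 102.3]
tcp_rot: [0.001, -0.052, 0.999, -0.0]
contact_force: [-1.7, -1.2, 8.5]
opening: -0.1
grip_force: 4.4
```

```bash
python3 -m creep '[{"xyz":[0,0,0.005],"roll":0},{"xyz":[0,0,0.01],"roll":0},{"xyz":[0,0,0.01],"roll":0}]'
python3 -m creep '[{"xyz":[0,0,-0.3],"roll":0},{"xyz":[0,0,-0.6],"roll":0},{"xyz":[0,0,-0.9],"roll":0},{"xyz":[0,0,-1],"roll":0},{"xyz":[0,0,-1],"roll":0}]' 1
python3 - <<'E'
from h import *
import pickle
c=cam('wrist');pickle.dump(c,open('w3.pkl','wb'))
snap('wrist','w3.png')
E
```

```text
time: 7.08
tool_pos: [496.6, 15.4, 101.7]
tcp_rot: [0.001, -0.052, 0.999, -0.0]
contact_force: [-7.8, -0.8, 30.1]
opening: -0.5
grip_force: 14.7
time: 7.7
tool_pos: [496.4, 15.5, 300.8]
tcp_rot: [0.002, -0.052, 0.999, -0.0]
contact_force: [-0.6, 0.4, -1.5]
opening: 85.1
grip_force: 0.0
```

View pics/w3.png

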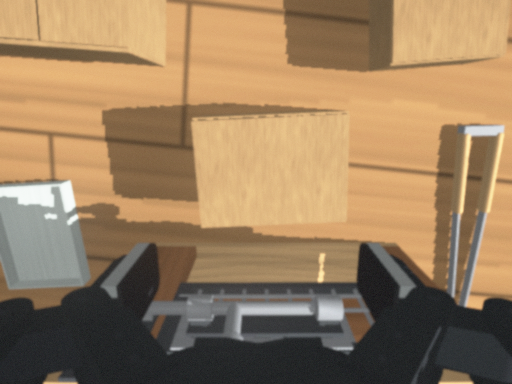

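The carton is shut flat, corners about (192,118) to (348,222). The bolt's rod is along row ~306 with the stem base at about (232,308). I'll compute the knob axis from that and from a colour-independent check.

```bash
python3 - <<'E'
from h import *
import pickle
c=pickle.load(open('w3.pkl','rb'))
print(onz(c,(232,306),205),onz(c,(160,309),205),onz(c,(360,302),205))
X=[[594,6,z] for z in (211,245,270,290)];print(proj(c,X))
T=cam('top');S=cam('scene')
print(proj(T,X),proj(S,X))
a=snap('top','t3.png');b=snap('scene','s3.png')
o=np.hstack([cv2.resize(a[130:190,210:330],(400,200),interpolation=2),cv2.resize(b[140:230,200:320],(400,300),interpolation=2)[:200]])
o=np.vstack([cv2.resize(a[130:200,210:330],(720,420),interpolation=2)])
cv2.imwrite('pics/c3.png',o)
E
```

```text
[593.71801639   4.97776757 205.        ] [602.90664575 -53.87397402 205.        ] [579.18028407 108.84062462 205.        ]
[[232.66972505 310.81843881]
 [229.09560663 339.84989062]
 [225.76984485 366.88483149]
 [222.51959908 393.32566294]]
[[259.12427834 169.80552735]
 [259.67383116 166.1597131 ]
 [260.10028284 163.33075485]
 [260.45612746 160.97030714]] [[248.47314766 185.37322423]
 [248.40233037 179.90287358]
 [248.34887135 175.74733334]
 [248.30523306 172.3382595 ]]
```

View pics/c3.png

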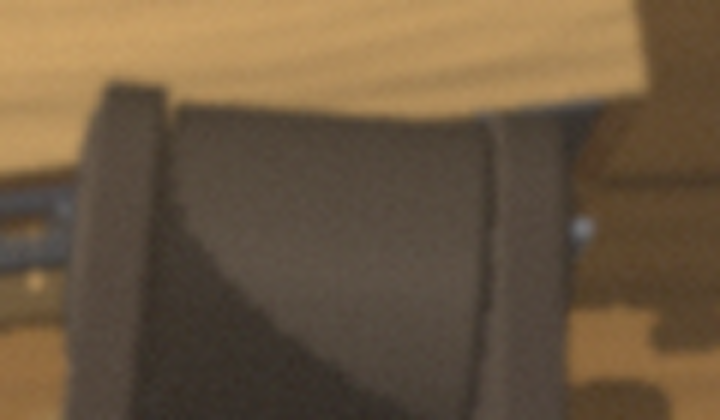

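```bash
python3 -m creep '[{"xyz":[-0.25,-0.05,0],"roll":0},{"xyz":[-0.48,-0.1,0],"roll":0},{"xyz":[-0.48,-0.1,0],"roll":0},{"xyz":[-0.48,-0.1,0.1],"roll":0},{"xyz":[-0.48,-0.1,0.2],"roll":0},{"xyz":[-0.48,-0.1,0.23],"roll":0},{"xyz":[-0.48,-0.1,0.23],"roll":0}]'
python3 -m creep '[{"xyz":[0,0,0],"roll":0},{"xyz":[0,0,0],"roll":0},{"xyz":[0,0,0],"roll":0},{"xyz":[0,0,0],"roll":0},{"xyz":[0,0,0],"roll":0},{"xyz":[0,0,0],"roll":0}]' -1
python3 - <<'E'
from h import *
a=snap('wrist','w4.png')
print(observe()['contact_force'],observe()['wrist_torque'])
E
```

```text
time: 8.72
tool_pos: [593.4, 5.7, 253.1]
tcp_rot: [-0.001, -0.052, 0.999, 0.0]
contact_force: [0.8, -0.4, 0.5]
opening: 85.6
grip_force: 0.0
time: 9.48
tool_pos: [593.8, 5.6, 253.8]
tcp_rot: [0.0, -0.052, 0.999, 0.0]
contact_force: [-0.1, 0.2, 4.4]
opening: 18.5
grip_force: 58.4
[-0.84769538  0.04430404  5.00357186] [ 0.01042731  0.12595372 -0.00017215]
```

View pics/w4.png

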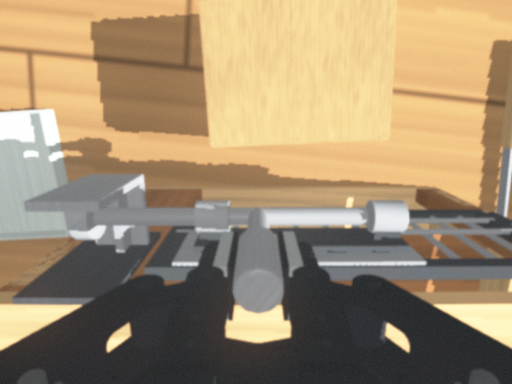

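The knob is held between the pads (column ~259). The rod runs level at row ~216, parallel to tool y. I'll lift now.

```bash
python3 -m creep '[{"xyz":[0,0,-0.02],"roll":0},{"xyz":[0,0,-0.04],"roll":0},{"xyz":[0,0,-0.065],"roll":0},{"xyz":[0,0,-0.065],"roll":0}]'
python3 -m creep '[{"xyz":[0,0.05,0],"roll":0},{"xyz":[0,0.1,0],"roll":0},{"xyz":[0,0.15,0],"roll":0},{"xyz":[0,0.2,0],"roll":0},{"xyz":[0,0.24,0],"roll":0},{"xyz":[0,0.24,0],"roll":0}]'
```

```text
time: 10.02
tool_pos: [593.7, 5.7, 266.9]
tcp_rot: [0.0, -0.052, 0.999, 0.0]
contact_force: [0.8, 0.0, -1.5]
opening: 18.7
grip_force: 58.5
time: 10.78
tool_pos: [588.7, 53.2, 266.5]
tcp_rot: [-0.0, -0.052, 0.999, -0.001]
contact_force: [-0.6, -6.5, -2.7]
opening: 18.5
grip_force: 59.4
```

```bash
python3 -m creep '[{"xyz":[0,0.007,0],"roll":0},{"xyz":[0,0.014,0],"roll":0},{"xyz":[0,0.014,0],"roll":0}]'
python3 - <<'E'
from h import *
a=snap('wrist','w5.png')
E
```

```text
time: 11.15
tool_pos: [588.6, 53.7, 266.5]
tcp_rot: [-0.0, -0.052, 0.999, -0.002]
contact_force: [0.5, -20.1, -2.8]
opening: 19.1
grip_force: 59.8
```

View pics/w5.png

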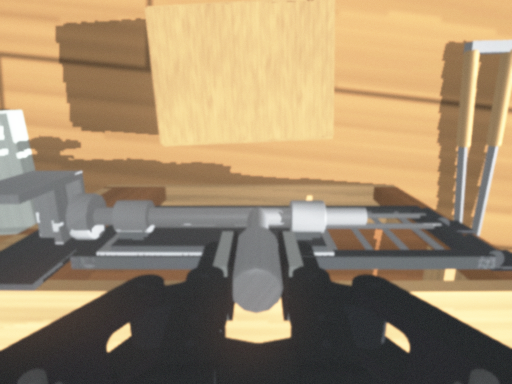

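The disc, at (85,212), is clear of the keeper and the bolt is at its stop (20 N). The hinge worked out from the knob is (598,195), matching the crate-based estimate. Next I swing the gate by 0.41 rad on its arc, rolling the tool with it.

```bash
python3 -m creep '[{"xyz":[0,-0.01,0],"roll":0},{"xyz":[0.035,-0.005,0],"roll":0.016},{"xyz":[0.07,0.005,0],"roll":0.032},{"xyz":[0.105,0.015,0],"roll":0.048},{"xyz":[0.137,0.028,0],"roll":0.064},{"xyz":[0.17,0.042,0],"roll":0.08},{"xyz":[0.2,0.057,0],"roll":0.095},{"xyz":[0.235,0.076,0],"roll":0.112},{"xyz":[0.269,0.096,0],"roll":0.13},{"xyz":[0.269,0.096,0],"roll":0.13},{"xyz":[0.269,0.096,0],"roll":0.13},{"xyz":[0.269,0.096,0],"roll":0.13}]'
python3 - <<'E'
from h import *
print(observe()['wrist_torque'])
a=snap('wrist','w6.png')
p=observe()['tool_pos'];print(p)
v=p[:2]-np.array([598,195.]);v0=np.array([588.7,53.3])-np.array([598,195.])
th=np.arctan2(*v0[::-1])-np.arctan2(*v[::-1]);print(th,np.linalg.norm(v),np.linalg.norm(v0),250*np.sin(th))
E
```

```text
time: 12.7
tool_pos: [532.8, 68.8, 266.6]
tcp_rot: [0.0, 0.151, 0.988, -0.001]
contact_force: [-0.5, -9.5, -2.2]
opening: 18.2
grip_force: 59.7
[-1.40828137e+00 -9.32940580e-04  3.39150902e-02]
[532.85127861  68.83625212 266.56796065]
0.41112973745234815 141.99171517058392 142.00485907179373 99.91129478300897
```

View pics/w6.png

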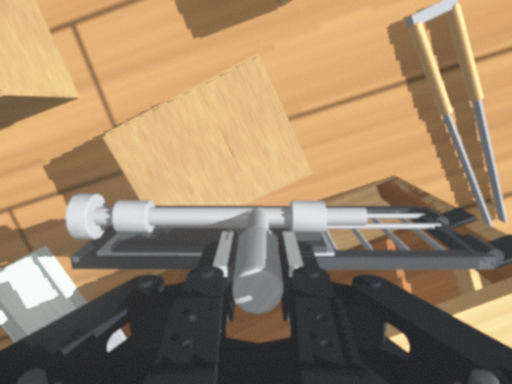

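The gate is open (99.9 mm at its free edge by my geometry). The carton is flat and shut, with its far edge at about (105,138) to (258,57), and the bolt is fully drawn and held still. I'm handing it in.

```bash
python3 -m creep '[{"xyz":[0,0,0],"roll":0},{"xyz":[0,0,0],"roll":0},{"xyz":[0,0,0],"roll":0}]'; python3 -c "
from cell import close_job
print(close_job())"
```

```text
time: 13.12
tool_pos: [532.8, 68.8, 266.5]
tcp_rot: [0.0, 0.151, 0.988, -0.001]
contact_force: [-0.6, -9.2, -2.3]
opening: 18.3
grip_force: 59.7
the job is handed in; nothing more can be done
None
```

I handed the job in at 13.1 s: the narrow flap and then the wide flap are folded flat, the bolt is lifted and drawn back to its stop, and the gripper is holding the gate still at about 10 cm open, worked out from the knob's position; I didn't touch the four bystanders.

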